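# Offer up the chased brass rose of a wall light

### The job

Assemble the wall light on the bench: slide the brass spacer sleeve right down over the tube in the middle of the mounting bracket, let go of it, then pick up the chased brass rose with its lampholder upward and bring it over the bracket. Finish while still holding it there, level and still, about 8 mm above the four pillars and touching neither them nor the sleeve, with its four screw holes lined up over the pillars' threaded holes (either way round) so that I can start the screws. Leave the dish of screws, the hammer and the block of punches where they are.

Things in the scene. Friction and masses are not known exactly. Their poses are not given: they have to be found in the camera images.
- bracket: Light's mounting bracket, fixed, face up: wood block 170 (x) x 130 (y) x 18 mm, on it a white plate 152 x 112 x 3 (top 21 mm above the bench), 4 pillars, 16 mm dia, at x +-60, y +-40, tops 61 mm above the bench; in the middle a steel tube, 14 mm dia, top at 51 mm, tapered over its last 4 mm. Earth tag, 6 high, at x -62. Origin: centre of underside, z up; lies left or right of the pad, turned about z.
- tube_foot (a point): Foot of the bracket's middle tube: on its axis, at the white plate's top (21 mm above the bench).
- pillar0 (a point): Threaded M6 hole (a dark dot 6 mm across) in the middle of the pillar top at (+60, +40) mm in the bracket's frame, 61 mm above the bench.
- pillar1 (a point): Threaded M6 hole (a dark dot 6 mm across) in the middle of the pillar top at (+60, -40) mm in the bracket's frame, 61 mm above the bench.
- pillar2 (a point): Threaded M6 hole (a dark dot 6 mm across) in the middle of the pillar top at (-60, -40) mm in the bracket's frame, 61 mm above the bench.
- pillar3 (a point): Threaded M6 hole (a dark dot 6 mm across) in the middle of the pillar top at (-60, +40) mm in the bracket's frame, 61 mm above the bench.
- sleeve: Loose brass spacer sleeve standing upright on the bench: plain tube, outer diameter 28 mm, bore 18 mm, 40 mm high, about 0.11 kg. Origin: centre of its lower end, z along its axis. Fully home on the bracket's tube it stands on the white plate, its top level with the pillar tops.
- rose: Chased brass rose (cover plate), loose on the felt pad, lampholder up: plate 150 (x) x 110 (y) x 4 mm, 0.35 to 0.55 kg, balanced about its middle. Collar 54 mm dia up to 8 mm above the underside, then a straight round lampholder, 40 mm dia, up to 55 mm: good to grip from above. Four 12 mm holes at x +-60, y +-40. Relief under 3 mm high. Origin: centre of underside, z up through the lampholder.
- hole0 (a point): Centre of the rose's screw hole at (+60, +40) mm in the rose's frame, at the underside of the plate.
- hole1 (a point): Centre of the rose's screw hole at (+60, -40) mm in the rose's frame, at the underside of the plate.
- hole2 (a point): Centre of the rose's screw hole at (-60, -40) mm in the rose's frame, at the underside of the plate.
- hole3 (a point): Centre of the rose's screw hole at (-60, +40) mm in the rose's frame, at the underside of the plate.
- pad: Blue felt pad, 180 x 140 x 5 mm, fixed to the bench, under the rose. Origin: centre of the underside.
- dish: White china dish of brass screws, 80 mm across, 20 mm high; leave alone. Origin: centre of its foot.
- hammer: Chasing hammer lying on the bench, about 240 mm long; leave alone. Origin: middle of its underside.
- punches: Wooden block 110 x 60 x 45 mm with upright steel punches, up to 115 mm high in all; leave alone. Origin: centre of its underside.

How it is judged:
By the outcome, as a careful person would: the job done as asked, in the order asked, and still so for the second after the job is handed in, while the arm keeps its last pose, push and grip.
It also fails if it takes over 59 s, if anything falls off the work surface, if the arm or the gripper's body presses on something with over 40 N, if the wrist force passes 120 N, or if a joint passes its speed limit or range.

### The arm

A 6-joint arm with a two-finger parallel gripper is mounted at the origin on the work surface. World frame = base frame: x ahead of the robot, y to its left, z up, the work surface at z = 0. Lengths are in mm, angles in degrees, forces in N, time in s.
With the tool pointing down it reaches from about 300 to 850 mm from the base axis. Payload 4.2 kg.
Tool frame: the origin (TCP) lies at the centre of the arm's flange, where the gripper is bolted on; the fingertips stand 191 mm ahead of it and the grasp point (between the pads) lies 172 mm ahead of it; y points along the fingers, x is the direction in which the jaws open and shut, and the axes are right-handed (so a half turn about y gives the same grasp; the last joint's range is limited). The gripper opens to 91 mm and grips with 3 to 60 N. Pads are 32 mm wide; open, the fingers measure 118 mm over their backs; the gripper's body (76 mm by 178 mm) begins 60 mm behind the grasp point.
Start: joints at [68.01, 18.312, 89.639, -0, 72.044, -1.146], TCP at [204.598, 537.366, 404.776] pointing down, gripper open.
Joint ranges: [-177.97, 177.97], [-48.28, 115.42], [12.27, 149.76], [-77.06, 257.06], [2.81, 150.46], [-146.56, 146.56]. Speed limits (degrees/s): [147.25, 147.25, 180, 180, 180, 180].

### API

Orientations are given as [roll, pitch, yaw] about the fixed x, y, z axes, in that order (R = Rz(yaw) Ry(pitch) Rx(roll)).
In Python, from workcell import env gives the robot as it stands.
- The arm moves only by the tool carry_out, never from a script. Its argument "increments" is a list of rows, each a list of 3 entries, a list of its own where there are three numbers: the turn, a rotation vector about the tool's x, y, z in rad, then the shift along the tool's x, y, z in mm, then the closure, from 0 (fully open) to 1 (shut). In form: [[[wx, wy, wz], [dx, dy, dz], claw], ...]. A call has 1 to 10 rows; each row is the pose to reach, as a shift and turn from the pose commanded when the call began, along the tool's axes at that moment; what a row does not reach only later rows make up. A row lasts 1/12 s, in which the tool goes at most 41.7 mm and 7.16 degrees, less where a joint would pass 70% of its speed; a pose out of reach is approached as far as the arm can. A call with a gripper value outside its range is refused whole. The fingers move at their own pace and stop on an object; "force" is the grip in N (left out, the last holds). Time passes only in rows, so rows that repeat a pose let the fingers close. It gives the time, the measured TCP pose, the force and the opening at its end, in the units of the state.
- env.state(): the state, without advancing time (a new reading comes with each control period).
- env.grab_frame(name): name is "scene" or "side" or "wrist"; returns a dict with "frame" (420x560x3 uint8, blue, green, red), "z_map" (420x560 float32, mm along the optical axis (not along the pixel's ray), 0 where there is no reading), "camera_matrix" (3x3 intrinsics, pixels), "rvec" (rotation vector, rad) and "tvec" (3), from world to camera coordinates, as OpenCV has them; the wrist camera has in their place "hand_eye" (4x4, takes a point from camera to tool coordinates, whose origin is the TCP and whose axes are the tool frame's). Camera axes: x right, y down, z forward; pixel columns grow to the right and rows downward; lengths in mm; the calibration is good to about 2 mm. A picture is of the moment at which its call begins: read the wrist's pose just before it.
- env.job_done(): hands the job in, once; it reports no verdict.
The state is a dict: "time_s": time; "qpos": joint angles; "qvel": joint speeds; "effort": joint torques, N m; "ee_pos": TCP position; "ee_rot": TCP orientation; "force": force on the tool from outside, world axes, zero at the start; "torque": the same for the moment, N m; "gripper_width": finger opening in mm.
Only numpy, scipy, OpenCV 4.12 (cv2) and the standard library are available. Lean on these libraries where they do the work, as an engineer would, in place of code of your own. Each camera call takes 0.05 s, during which the arm holds its last target. There are 200 camera calls.

## Working session

There is one attempt and no reset: what is moved stays moved. The work goes in short steps, Python scripts to look and compute and a tool call to move; the robot and the scene stay as the last step left them, time stands still between calls to the robot, and variables do not carry over. Pictures are saved under pics/ and viewed, about 8 in all and at most 12, crops included, and the job is handed in when it is done.

Besides the shell and the picture viewer there is one more tool, called after ">>>" as name([rows], argument=value, ...), one row to a line, values as JSON. carry_out: Moves the arm, as the interface text tells. Its arguments: {"type":"object","properties":{"increments":{"type":"array","items":{"type":"array"}},"force":{"type":"number"}},"required":["increments"]}

```bash
ls; mkdir -p pics
cat > h.py <<'E'
import numpy as np, cv2
from scipy.spatial.transform import Rotation as R
from workcell import env
def tool():
    s=env.state(); T=np.eye(4); T[:3,:3]=R.from_euler('xyz',s['ee_rot'],degrees=True).as_matrix(); T[:3,3]=s['ee_pos']; return T
def grab(name):
    T=tool(); f=env.grab_frame(name)
    if 'hand_eye' in f: W=T@np.array(f['hand_eye'])
    else:
        C=np.eye(4); C[:3,:3]=cv2.Rodrigues(np.array(f['rvec'],float))[0]; C[:3,3]=np.ravel(f['tvec']); W=np.linalg.inv(C)
    f['W']=W; np.savez('last_'+name+'.npz',frame=f['frame'],z=f['z_map'],K=f['camera_matrix'],W=W); return f
def load(name): return dict(np.load('last_'+name+'.npz'))
def at_z(f,u,v,z):
    K=f.get('K',f.get('camera_matrix')); W=f['W']; d=W[:3,:3]@np.linalg.inv(K)@[u,v,1]; o=W[:3,3]; return o+d*(z-o[2])/d[2]
def cloud(f):
    K=f.get('K',f.get('camera_matrix')); z=f.get('z',f.get('z_map')); v,u=np.indices(z.shape)
    P=np.stack([(u-K[0,2])/K[0,0]*z,(v-K[1,2])/K[1,1]*z,z],-1); return P@f['W'][:3,:3].T+f['W'][:3,3]
E
python3 - <<'E'
from h import *
print(env.state())
f=grab('scene');g=grab('wrist');s=grab('side')
cv2.imwrite('pics/a.png',f['frame'])
cv2.imwrite('pics/b.png',g['frame'])
for q in (f,g,s): print(q['camera_matrix'].tolist(),q['W'].round(3).tolist())
print(env.state()['time_s'])
E
```

```text
pics
{'time_s': 0.0, 'qpos': array([ 6.80074180e+01,  1.83518944e+01,  8.97067390e+01, -7.78593667e-04,
        7.20421088e+01, -1.14463549e+00]), 'qvel': array([-0.03572732, -0.05498003, -0.10237905, -0.02799788, -0.03712279,
        0.06261483]), 'effort': array([-1.61600005e-03, -4.12451649e+01, -2.31976676e+01,  7.26649957e-02,
        4.55050659e-02, -1.45644926e-04]), 'ee_pos': array([204.5640706 , 537.20634549, 403.91517654]), 'ee_rot': array([-89.99872763,   0.10073692,  69.1522953 ]), 'force': array([-0.45948308,  0.21045925,  0.67294932]), 'torque': array([-0.00104808,  0.01342699,  0.00213946]), 'gripper_width': 90.93818915066898}
[[404.5557980240598, 0.0, 281.7061437925455], [0.0, 404.5557980240598, 208.84110475429796], [0.0, 0.0, 1.0]] [[-0.851, 0.299, -0.431, 1099.434], [0.524, 0.509, -0.683, 817.074], [0.015, -0.807, -0.59, 792.136], [0.0, 0.0, 0.0, 1.0]]
[[289.573564689155, 0.0, 280.46160517727577], [0.0, 289.573564689155, 206.48613025885163], [0.0, 0.0, 1.0]] [[0.355, 0.901, 0.248, 133.711], [0.935, -0.342, -0.096, 563.772], [-0.001, 0.266, -0.964, 382.848], [0.0, 0.0, 0.0, 1.0]]
[[474.4151830412226, 0.0, 286.3645338121375], [0.0, 474.4151830412226, 207.35618755765796], [0.0, 0.0, 1.0]] [[0.923, -0.235, 0.305, 209.119], [-0.384, -0.527, 0.758, -888.683], [-0.018, -0.817, -0.577, 746.322], [0.0, 0.0, 0.0, 1.0]]
0.15
```

View pics/a.png

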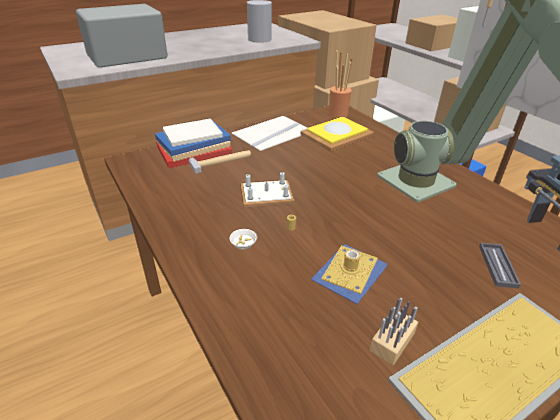

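The scene view shows the bracket at about (267,190), sleeve (291,222), rose on the pad (350,265), dish (243,239), punches (396,335) and hammer (220,160). The tool's y axis is the approach direction.

Run:
```python
from h import *
f=load('scene');P=cloud(f)
for n,u,v,z in [('br',267,192,21),('sleeve',291,217,40),('rose',351,254,60),('dish',243,239,10),('pun',396,335,45),('h1',195,165,10),('h2',248,153,10)]:
    print(n,P[v,u].round(),at_z(f,u,v,z).round())
x=cv2.resize(f['frame'][140:300,170:400],None,fx=3.4,fy=3.4,interpolation=cv2.INTER_CUBIC)
cv2.imwrite('pics/c.png',x)
T=tool();print(T.round(3))
print((np.linalg.inv(T)@load('wrist')['W']).round(3))
```

```text
br [ 529. -182.   22.] [ 528. -184.   21.]
sleeve [542. -12.  32.] [547.  -3.  40.]
rose [501. 227.  46.] [512. 237.  60.]
dish [704. -24.   4.] [707. -17.  10.]
pun [611. 500.  86.] [583. 481.  45.]
h1 [ 676. -464.   30.] [ 665. -498.   10.]
h2 [ 453. -466.   20.] [ 445. -482.   10.]
[[ 3.56000e-01 -1.00000e-03 -9.35000e-01  2.04527e+02]
 [ 9.35000e-01 -1.00000e-03  3.56000e-01  5.37269e+02]
 [-1.00000e-03 -1.00000e+00  0.00000e+00  4.04136e+02]
 [ 0.00000e+00  0.00000e+00  0.00000e+00  1.00000e+00]]
[[ 1.     0.     0.    -0.397]
 [ 0.    -0.266  0.964 21.293]
 [ 0.    -0.964 -0.266 75.61 ]
 [ 0.     0.     0.     1.   ]]
```

View pics/c.png

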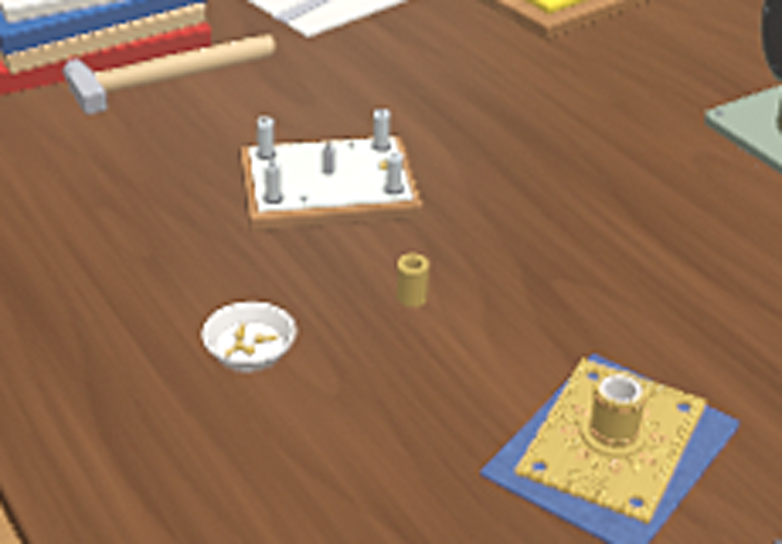

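The crop shows the bracket, with the earth tag near crop (385,165), and the sleeve at crop (413,265). Next I'll move to a view above the bracket and sleeve.

```bash
cat >> h.py <<'E'
def goal(pos,yaw):
    "increment (wy rad, d tool mm) from the measured pose to TCP pos, yaw, tool level"
    T=tool(); G=R.from_euler('xyz',[-90,0,yaw],degrees=True).as_matrix()
    print('turn',R.from_matrix(T[:3,:3].T@G).as_rotvec().round(4),'shift',(T[:3,:3].T@(np.array(pos)-T[:3,3])).round(1),'at',T[:3,3].round(1),env.state()['ee_rot'].round(2),'t',round(env.state()['time_s'],2))
E
python3 -c "
from h import *
goal([530,-90,404],0)"
```

```text
turn [ 8.000e-04  1.207e+00 -1.200e-03] shift [-470.4    0.7 -527.3] at [204.5 537.3 404.1] [-9.000e+01  8.000e-02  6.916e+01] t 0.15
```

>>> carry_out([
  [[0,1.207,0],[-470,0,-527],0],
  [[0,1.207,0],[-470,0,-527],0],
  [[0,1.207,0],[-470,0,-527],0],
  [[0,1.207,0],[-470,0,-527],0],
  [[0,1.207,0],[-470,0,-527],0],
  [[0,1.207,0],[-470,0,-527],0],
  [[0,1.207,0],[-470,0,-527],0],
  [[0,1.207,0],[-470,0,-527],0],
  [[0,1.207,0],[-470,0,-527],0],
  [[0,1.207,0],[-470,0,-527],0],
])

```text
time_s: 0.98
ee_pos: [396.8, 165.6, 404.8]
ee_rot: [-90.0, -0.0, -0.3]
force: [0.6, -0.2, 0.1]
gripper_width: 91.7
```

```bash
python3 -c "
from h import *
goal([530,-90,404],0)"
```

```text
turn [-0.0002 -0.0053  0.0002] shift [ 134.6    0.8 -254.9] at [396.8 165.6 404.8] [-8.999e+01 -1.000e-02 -3.000e-01] t 0.98
```

Run:
```python
from h import *
f=grab('wrist'); cv2.imwrite('pics/d.png',f['frame']); import shutil; shutil.copy('last_wrist.npz','last_rose.npz')
```

>>> carry_out([
  [[0,0,0],[134,0,-255],0],
  [[0,0,0],[134,0,-255],0],
  [[0,0,0],[134,0,-255],0],
  [[0,0,0],[134,0,-255],0],
  [[0,0,0],[134,0,-255],0],
  [[0,0,0],[134,0,-255],0],
  [[0,0,0],[134,0,-255],0],
  [[0,0,0],[134,0,-255],0],
  [[0,0,0],[134,0,-255],0],
  [[0,0,0],[134,0,-255],0],
])

```text
time_s: 1.87
ee_pos: [530.2, -87.1, 404.2]
ee_rot: [-89.9, 0.1, -0.0]
force: [0.3, 0.1, 0.1]
gripper_width: 91.0
```

Run:
```python
from h import *
f=grab('wrist'); cv2.imwrite('pics/e.png',f['frame']); goal([530,-90,404],0)
```

```text
turn [-0.0008  0.0009 -0.0012] shift [-0.1  0.4 -3.5] at [530.1 -86.5 404.4] [-8.996e+01  7.000e-02  5.000e-02] t 1.92
```

View pics/e.png

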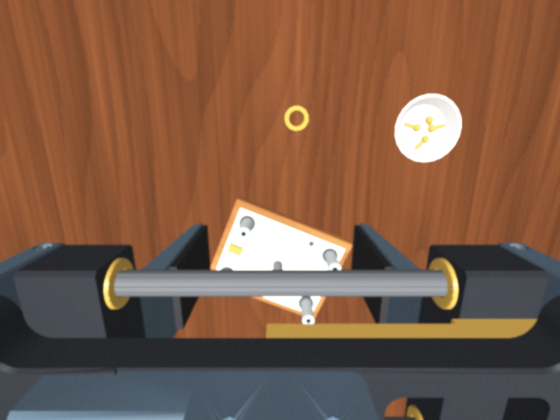

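The sleeve is clear at (296,118). The gripper hides much of the bracket, so I'll shift to put the bracket in the upper half of the image, and come closer.

>>> carry_out([
  [[0,0,0],[0,80,-145],0],
  [[0,0,0],[0,80,-145],0],
  [[0,0,0],[0,80,-145],0],
  [[0,0,0],[0,80,-145],0],
  [[0,0,0],[0,80,-145],0],
  [[0,0,0],[0,80,-145],0],
  [[0,0,0],[0,80,-145],0],
  [[0,0,0],[0,80,-145],0],
])

```text
time_s: 2.58
ee_pos: [530.8, -230.7, 325.9]
ee_rot: [-90.0, -0.1, 0.1]
force: [0.3, 0.3, 0.4]
gripper_width: 91.2
```

Run:
```python
from h import *
import shutil
f=load('wrist')
for z in (0,40): print('sleeve',at_z(f,296,118,z))
P=cloud(f); c=P[100:140,280:315].reshape(-1,3); c=c[(c[:,2]>34)&(c[:,2]<46)]; print(len(c),c.mean(0),c.min(0),c.max(0))
shutil.copy('last_wrist.npz','last_sl.npz')
f=grab('wrist'); 
cv2.imwrite('pics/f.png',cv2.resize(f['frame'][20:290,100:460],None,fx=2.2,fy=2.2,interpolation=cv2.INTER_CUBIC)); goal([530,-90,404],0)
```

```text
sleeve [548.52959461  -1.1168248    0.        ]
sleeve [546.55401233  -2.26116549  40.        ]
290 [546.88846198  -2.078461    38.5658778 ] [532.97626589 -15.45032074  34.02524988] [560.39725237  10.76527176  40.6646564 ]
turn [0.0003 0.0023 0.0018] shift [ -0.3 -78.1 140.7] at [ 530.8 -230.7  325.9] [-90.02  -0.1    0.13] t 2.63
```

View pics/f.png

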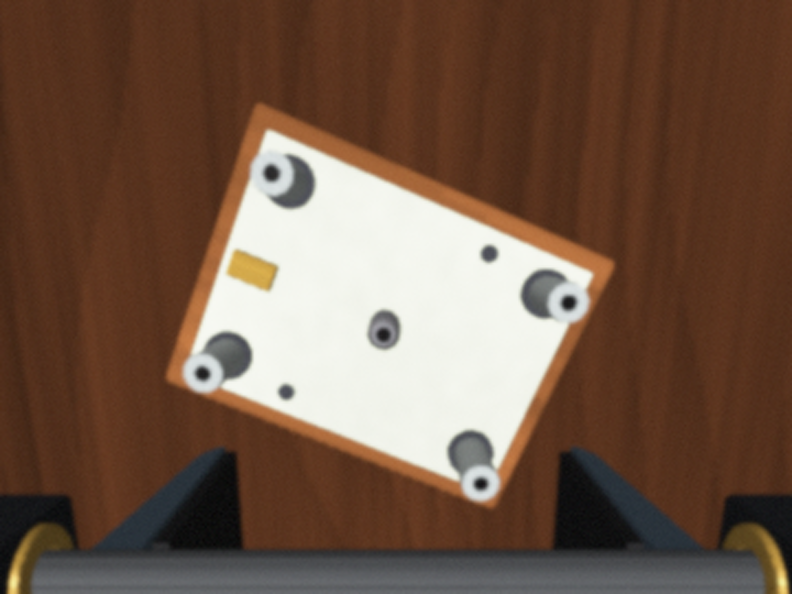

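The bracket is clear. Crop pixels of the threaded holes are (271,173), (569,302), (480,484) and (202,374), the tube top is at (384,334), and the earth tag on the left marks −x. Now the pose fit.

```bash
cat >> h.py <<'E'
def fit(P,z0,M=np.array([[60,40],[60,-40],[-60,-40],[-60,40]],float)):
    "planar rigid fit of model corners M to points P: centre, yaw, residuals"
    P=np.array(P)[:,:2]; c=P.mean(0)-0; A=(M-M.mean(0)).T@(P-c); a=np.arctan2(A[0,1]-A[1,0],A[0,0]+A[1,1])
    r=np.array([[np.cos(a),-np.sin(a)],[np.sin(a),np.cos(a)]]); return c-r@M.mean(0),np.degrees(a),(P-c-(M-M.mean(0))@r.T).round(1).tolist()
E
python3 - <<'E'
from h import *
f=load('wrist'); un=lambda x,y:((x+.5)/2.2-.5+100,(y+.5)/2.2-.5+20)
Q=[un(*p) for p in [(569,302),(480,484),(202,374),(271,173)]]
print(fit([at_z(f,u,v,61) for u,v in Q],61)); print('tube top',at_z(f,*un(384,334),51))
P=cloud(f);m=(abs(P[...,2]-61)<3); m[:, :170]=0; m[:,390:]=0; 
for u,v in Q:
    q=P[int(v)-10:int(v)+11,int(u)-10:int(u)+11].reshape(-1,3);q=q[abs(q[:,2]-61)<6];print(len(q),q.mean(0).round(1))
print(fit([P[int(v)-10:int(v)+11,int(u)-10:int(u)+11][abs(P[int(v)-10:int(v)+11,int(u)-10:int(u)+11,2]-61)<5].mean(0) for u,v in Q],61))
s=load('sl');g=s['frame'].astype(int);yel=(g[...,2]-g[...,0]>110)&(g[...,1]>130);yel[:90]=0;yel[150:]=0;yel[:,:270]=0;yel[:,325:]=0
vv,uu=np.nonzero(yel);print(len(uu),uu.min(),uu.max(),vv.min(),vv.max())
print('sleeve top',at_z(s,(uu.min()+uu.max())/2,(vv.min()+vv.max())/2,40))
E
```

```text
(array([ 524.64145428, -194.07257227]), np.float64(-22.539388737032375), [[-0.0, 0.2], [-0.4, 0.1], [0.2, -0.1], [0.2, -0.1]])
tube top [ 525.00589927 -193.80138882   51.        ]
292 [ 594.9 -180.    59.7]
240 [ 564.3 -253.2   59.6]
269 [ 454.6 -207.5   59.8]
323 [ 484.9 -134.2   59.9]
(array([ 524.70439061, -193.77032979]), np.float64(-22.585011250568442), [[-0.5, -0.2], [-0.3, 0.5], [0.6, 0.2], [0.2, -0.5]])
388 284 308 105 131
sleeve top [546.55401233  -2.26116549  40.        ]
```

View pics/d.png

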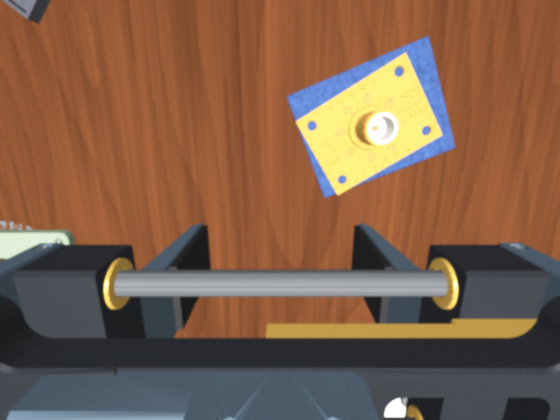

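The rose picture shows its four holes at about (312,126), (399,71), (427,130) and (342,180), with the lampholder top at (383,128). The bracket is at (524.7, −194.0), yaw −22.5°. The sleeve is at (546.6, −2.2). Going to grasp it with yaw −22.5.

Run:
```python
from h import *
goal([546.6,-2.2,275],-22.5)
f=load('rose')
print('rose', fit([at_z(f,u,v,9) for u,v in [(399,71),(427,130),(342,180),(312,126)]],9))
```

```text
turn [-0.      0.395   0.0018] shift [ 16.2  50.9 228.5] at [ 530.8 -230.7  325.9] [-90.02  -0.1    0.13] t 2.63
rose (array([507.52673221, 238.41754824]), np.float64(31.403481344814146), [[-0.2, -0.1], [0.2, 0.2], [-0.4, -0.1], [0.4, -0.0]])
```

>>> carry_out([
  [[0,0.395,0],[16.2,50.5,228.5],0.4],
  [[0,0.395,0],[16.2,50.5,228.5],0.4],
  [[0,0.395,0],[16.2,50.5,228.5],0.4],
  [[0,0.395,0],[16.2,50.5,228.5],0.4],
  [[0,0.395,0],[16.2,50.5,228.5],0.4],
  [[0,0.395,0],[16.2,50.5,228.5],0.4],
  [[0,0.395,0],[16.2,50.5,228.5],0.4],
  [[0,0.395,0],[16.2,50.5,228.5],0.4],
  [[0,0.395,0],[16.2,50.5,228.5],0.4],
])

```text
time_s: 3.38
ee_pos: [546.7, -3.3, 275.1]
ee_rot: [-90.0, -0.1, -22.5]
force: [0.1, -0.2, -0.8]
gripper_width: 54.7
```

Run:
```python
from h import *
f=grab('wrist'); cv2.imwrite('pics/g.png',f['frame'])
P=cloud(f); m=(abs(P[...,2]-39)<4)&(np.hypot(P[...,0]-546.6,P[...,1]+2.2)<25); q=P[m]; 
if len(q): print(len(q),q.min(0),q.max(0),(q.min(0)+q.max(0))/2)
goal([546.6,-2.2,202],-22.5)
```

```text
572 [533.37043123 -15.86545668  35.0152606 ] [560.60867804  11.51232453  40.61639362] [546.98955464  -2.17656607  37.81582711]
turn [-0.0003 -0.0018  0.0016] shift [-1.  73.1  1.6] at [546.8  -4.1 275.1] [-89.98  -0.09 -22.61] t 3.43
```

View pics/g.png

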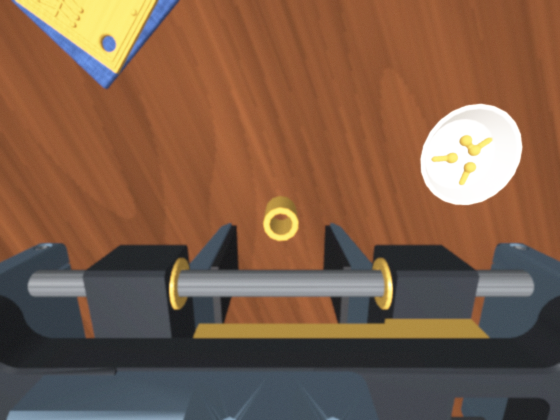

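The sleeve, with its top ring at (281,223), sits centred between the fingers (237 to 325). Descend and grip.

>>> carry_out([
  [[0,0,0],[-0.5,30,1.5],0.4],
  [[0,0,0],[-0.5,55,1.5],0.4],
  [[0,0,0],[-0.5,73,1.5],0.4],
  [[0,0,0],[-0.5,73,1.5],0.4],
  [[0,0,0],[-0.5,73,1.5],0.8],
  [[0,0,0],[-0.5,73,1.5],0.8],
  [[0,0,0],[-0.5,73,1.5],0.8],
  [[0,0,0],[-0.5,73,1.5],0.8],
  [[0,0,0],[-0.5,73,1.5],0.8],
  [[0,0,0],[-0.5,73,1.5],0.8],
], force=20)

```text
time_s: 4.27
ee_pos: [547.2, -2.5, 202.4]
ee_rot: [-90.0, -0.1, -22.6]
force: [-1.0, -0.0, 6.7]
gripper_width: 26.7
```

Run:
```python
from h import *
print(env.state()['gripper_width']);goal([524.7,-194,300],-22.5)
```

```text
26.661617277115703
turn [-0.0007 -0.0022  0.0022] shift [  53.1  -97.6 -185.4] at [547.2  -2.5 202.4] [-89.96  -0.13 -22.62] t 4.27
```

>>> carry_out([
  [[0,0,0],[0,-30,0],0.8],
  [[0,0,0],[0,-65,-10],0.8],
  [[0,0,0],[20,-90,-50],0.8],
  [[0,0,0],[53,-90,-185],0.8],
  [[0,0,0],[53,-90,-185],0.8],
  [[0,0,0],[53,-90,-185],0.8],
  [[0,0,0],[53,-90,-185],0.8],
  [[0,0,0],[53,-90,-185],0.8],
  [[0,0,0],[53,-90,-185],0.8],
  [[0,0,0],[53,-90,-185],0.8],
])

```text
time_s: 5.1
ee_pos: [524.4, -193.0, 291.0]
ee_rot: [-90.0, 0.1, -22.6]
force: [-0.2, 1.1, -0.1]
gripper_width: 26.7
```

Run:
```python
from h import *
print(env.state()['gripper_width'],env.state()['force'])
f=grab('wrist'); s=grab('side')
a=f['frame'][100:310,140:420]; cv2.imwrite('pics/h.png',cv2.resize(a,None,fx=2.8,fy=2.8,interpolation=cv2.INTER_CUBIC))
C=np.linalg.inv(s['W']); p=s['camera_matrix']@(C[:3,:3]@[524.7,-194,60]+C[:3,3]); p=(p[:2]/p[2]).astype(int);print(p)
cv2.imwrite('pics/i.png',cv2.resize(s['frame'][p[1]-70:p[1]+50,p[0]-80:p[0]+80],None,fx=5,fy=5,interpolation=cv2.INTER_CUBIC))
goal([524.7,-194,223],-22.5)
```

```text
26.6541215233658 [-0.20445928  1.11441072 -0.1240236 ]
[303 263]
turn [-0.0004 -0.0008 -0.0007] shift [ 0.7 68.1 -1.6] at [ 524.7 -192.3  291.1] [-8.998e+01  4.000e-02 -2.255e+01] t 5.2
```

View pics/h.png

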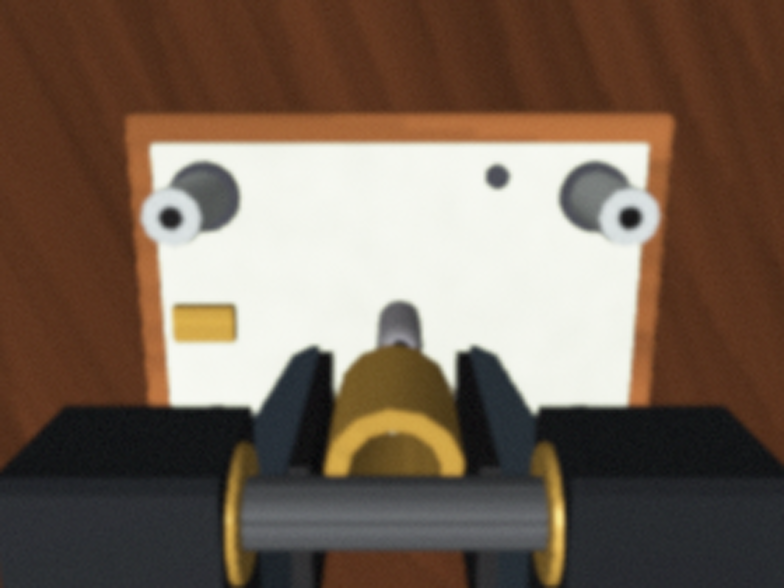

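View pics/i.png

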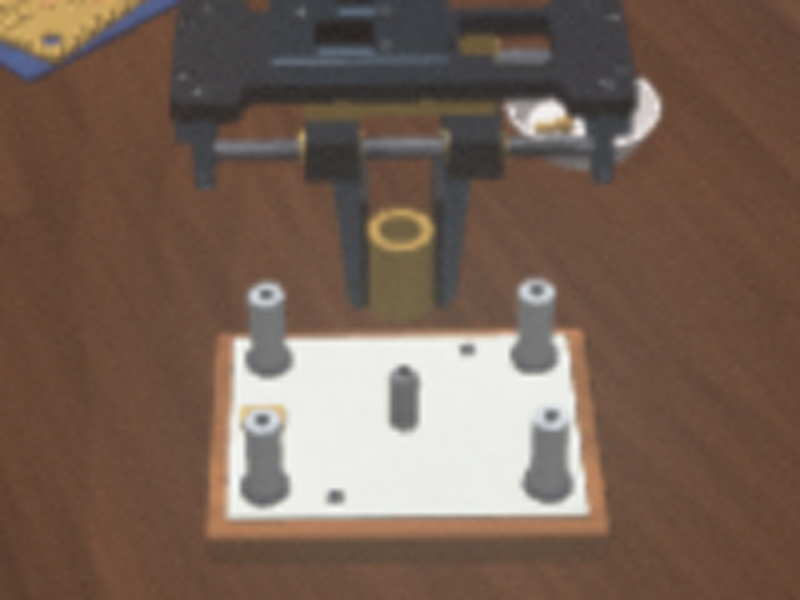

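Both views show the sleeve upright in the fingers, about 1 mm left of the tube (side view: sleeve axis column 401, tube 403). Next I'll compute the needed shift from the two pillar dots in the wrist view, crop (170.5,217) and (629.5,217), and the sleeve from its depth.

Run:
```python
from h import *
f=load('wrist'); s=load('side'); un=lambda x,y:((x+.5)/2.8-.5+140,(y+.5)/2.8-.5+100)
M=np.array([[60,40],[-60,40]],float)
for n,c in (('wrist',[at_z(f,*un(629.5,217),61),at_z(f,*un(170.5,217),61)]),): print(n,fit(c,61,M))
us=lambda x,y:((x+.5)/5-.5+223,(y+.5)/5-.5+193)
print('side',fit([at_z(s,*us(*p),61) for p in [(536,291),(550,417),(263,421),(265,295)]],61),'tube',at_z(s,*us(403,371),51))
# sleeve top z =291-172+10
zt=291.1-172-30+40
print('sleeve side',at_z(s,*us(401,229),zt), zt)
for n,g in(('w',f),('s',s)):
    P=cloud(g); im=g['frame'].astype(int); m=(im[...,2]-im[...,0]>50)&(np.hypot(P[...,0]-524.7,P[...,1]+193)<22)&(P[...,2]>80)&(P[...,2]<zt+4); q=P[m]
    # circle fit with known R=14
    from scipy.optimize import least_squares
    q=q[q[:,2]<zt-4]
    r=least_squares(lambda c:np.hypot(q[:,0]-c[0],q[:,1]-c[1])-14,[524.7,-193],loss='soft_l1'); print(n,len(q),r.x,q[:,2].max())
```

```text
wrist (array([ 524.8098798 , -193.81563297]), np.float64(-22.600728085399297), [[-0.3, 0.1], [0.3, -0.1]])
side (array([ 524.13668223, -194.69566681]), np.float64(-22.494605121628812), [[-0.0, 0.1], [-0.4, 0.0], [0.4, -0.2], [0.0, 0.1]]) tube [ 524.11877456 -194.45646659   51.        ]
sleeve side [ 523.43698304 -193.45696327  129.1       ] 129.10000000000002
w 1154 [ 523.98749227 -192.44409542] 124.98976655298256
s 12 [ 523.06384174 -197.93223746] 124.52683083639818
```

Wrist and side cameras agree on a correction of (+0.75, −1.3) world, which is tool (+1.1, −1.0). I'll descend past the tapered top and check the force.

>>> carry_out([
  [[0,0,0],[1.1,0,-1.0],0.8],
  [[0,0,0],[1.1,15,-1.0],0.8],
  [[0,0,0],[1.1,28,-1.0],0.8],
  [[0,0,0],[1.1,34,-1.0],0.8],
  [[0,0,0],[1.1,37,-1.0],0.8],
  [[0,0,0],[1.1,40,-1.0],0.8],
  [[0,0,0],[1.1,43,-1.0],0.8],
  [[0,0,0],[1.1,46,-1.0],0.8],
  [[0,0,0],[1.1,46,-1.0],0.8],
])

```text
time_s: 5.95
ee_pos: [525.2, -194.8, 245.0]
ee_rot: [-90.0, 0.0, -22.6]
force: [0.0, 1.1, -2.0]
gripper_width: 26.8
```

Run:
```python
from h import *
print(env.state()['force'],env.state()['gripper_width']); goal([524.7,-194,223],-22.5)
```

```text
[ 0.02456309  1.12352163 -1.9509733 ] 26.802301145790068
turn [-0.0001 -0.0022 -0.0003] shift [-0.8 22.   0.6] at [ 525.2 -194.8  245. ] [-8.999e+01  2.000e-02 -2.263e+01] t 5.95
```

No contact force, and the sleeve is over the tube. Continue down until it seats.

>>> carry_out([
  [[0,0,0],[0,6,0],0.8],
  [[0,0,0],[0,12,0],0.8],
  [[0,0,0],[0,17,0],0.8],
  [[0,0,0],[0,20,0],0.8],
  [[0,0,0],[0,21.5,0],0.8],
  [[0,0,0],[0,22.5,0],0.8],
  [[0,0,0],[0,22.5,0],0.8],
])

```text
time_s: 6.53
ee_pos: [524.9, -194.8, 223.5]
ee_rot: [-90.0, 0.1, -22.6]
force: [-2.5, 0.7, 6.1]
gripper_width: 26.6
```

There is 6 N of contact at the expected height, so it is seated. Open modestly and lift away.

>>> carry_out([
  [[0,0,0],[0,0,0],0.5],
  [[0,0,0],[0,0,0],0.5],
  [[0,0,0],[0,0,0],0.5],
  [[0,0,0],[0,0,0],0.5],
  [[0,0,0],[0,-10,0],0.5],
  [[0,0,0],[0,-40,0],0.5],
  [[0,0,0],[0,-80,0],0.5],
  [[0,0,0],[0,-110,0],0.5],
  [[0,0,0],[0,-110,0],0.2],
  [[0,0,0],[0,-110,0],0.2],
])

```text
time_s: 7.37
ee_pos: [525.5, -195.0, 335.4]
ee_rot: [-90.0, -0.3, -22.6]
force: [-0.3, 0.7, -0.1]
gripper_width: 56.1
```

Run:
```python
from h import *
f=grab('wrist'); s=grab('side')
a=np.hstack([cv2.resize(f['frame'][100:310,140:420],(400,300)),cv2.resize(s['frame'][193:313,223:383],(400,300),interpolation=cv2.INTER_CUBIC)]); cv2.imwrite('pics/j.png',a)
P=cloud(s); m=np.hypot(P[...,0]-524.5,P[...,1]+194)<16; q=P[m]; q=q[q[:,2]<75]; print('max z',np.percentile(q[:,2],[50,90,97,100]),len(q))
goal([507.5,238.4,333],31.4)
```

```text
max z [48.07929332 60.35094308 61.26992599 62.84464172] 264
turn [-7.00e-04 -9.43e-01 -1.10e-03] shift [-182.6   -0.4  393.1] at [ 524.8 -194.7  332.3] [-9.000e+01  7.000e-02 -2.263e+01] t 7.47
```

View pics/j.png

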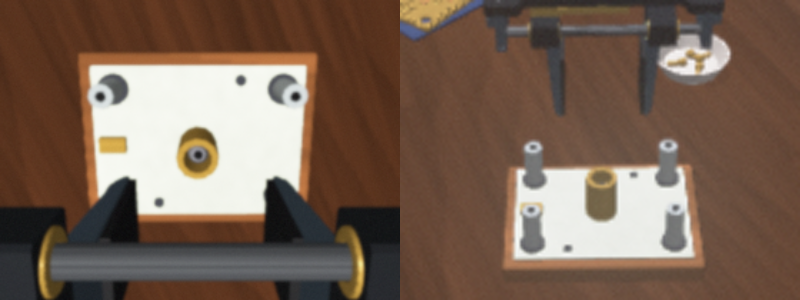

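The sleeve stands home on the tube, with its top level with the pillar tops (depth about 61 mm). The tube is visible inside the bore at (198,155). Now to the rose.

>>> carry_out([
  [[0,-0.943,0],[-182.6,0,393],0],
  [[0,-0.943,0],[-182.6,0,393],0],
  [[0,-0.943,0],[-182.6,0,393],0],
  [[0,-0.943,0],[-182.6,0,393],0],
  [[0,-0.943,0],[-182.6,0,393],0],
  [[0,-0.943,0],[-182.6,0,393],0],
  [[0,-0.943,0],[-182.6,0,393],0],
  [[0,-0.943,0],[-182.6,0,393],0],
  [[0,-0.943,0],[-182.6,0,393],0],
  [[0,-0.943,0],[-182.6,0,393],0],
])

```text
time_s: 8.3
ee_pos: [507.6, 223.4, 331.0]
ee_rot: [-90.0, 0.2, 31.4]
force: [0.6, -1.0, 0.4]
gripper_width: 91.2
```

```bash
python3 -c "
from h import *
goal([507.5,238.4,333],31.4)"
```

```text
turn [-0.0005  0.0003 -0.0036] shift [ 7.7 -2.  12.9] at [507.6 223.4 331. ] [-89.97   0.21  31.42] t 8.3
```

```bash
cat >> h.py <<'E'
def rose(f,z=9):
    g=f['frame'].astype(int); m=((g[...,0]-g[...,2])>15).astype(np.uint8)
    n,L,S,C=cv2.connectedComponentsWithStats(m); C=[(C[i],S[i,4]) for i in range(1,n) if 20<S[i,4]<600]
    return [(c.round(1).tolist(),int(a),at_z(f,*c,z).round(1).tolist()) for c,a in C]
E
python3 - <<'E'
from h import *
for f in (load('rose'),grab('wrist')):
    for r in rose(f): print(r)
    P=cloud(f); m=np.hypot(P[...,0]-507.5,P[...,1]-238.4)<25; q=P[m]; q=q[(q[:,2]>54)&(q[:,2]<66)]; print('top',len(q),q[:,2].max(),(q.min(0)+q.max(0))/2)
E
```

```text
([398.5, 71.1], 58, [537.1, 303.6, 9.0])
([311.5, 125.4], 53, [435.2, 241.9, 9.0])
([425.5, 130.3], 50, [578.0, 235.4, 9.0])
([319.0, 172.8], 474, [446.4, 182.5, 9.0])
([341.6, 179.0], 43, [476.1, 174.2, 9.0])
top 667 61.177852117905104 [507.3834808  238.94267163  57.59740713]
([231.9, 148.6], 80, [435.7, 242.5, 9.0])
([348.4, 149.6], 79, [537.7, 303.8, 9.0])
([214.6, 204.7], 565, [448.5, 180.8, 9.0])
([234.7, 222.3], 58, [476.7, 174.7, 9.0])
([343.1, 223.2], 63, [578.4, 235.8, 9.0])
top 905 60.81588434538304 [507.4138448  238.78348967  57.42051629]
```

Rose: centre (507.2, 239), yaw 31.1°, lampholder top about 60 mm. Move over it, descend and grip.

>>> carry_out([
  [[0,0,0],[7.7,10,13.3],0],
  [[0,0,0],[7.7,20,13.3],0],
  [[0,0,0],[7.7,50,13.3],0],
  [[0,0,0],[7.7,80,13.3],0],
  [[0,0,0],[7.7,105,13.3],0],
  [[0,0,0],[7.7,119,13.3],0],
  [[0,0,0],[7.7,119,13.3],0],
  [[0,0,0],[7.7,119,13.3],0],
])

```text
time_s: 9.02
ee_pos: [507.9, 235.6, 212.2]
ee_rot: [-90.0, 0.2, 31.3]
force: [-0.3, -0.1, 0.2]
gripper_width: 91.2
```

>>> carry_out([
  [[0,0,0],[0,0,0],0.7],
  [[0,0,0],[0,0,0],0.7],
  [[0,0,0],[0,0,0],0.7],
  [[0,0,0],[0,0,0],0.7],
  [[0,0,0],[0,0,0],0.7],
  [[0,0,0],[0,0,0],0.7],
  [[0,0,0],[0,0,0],0.7],
  [[0,0,0],[0,0,0],0.7],
], force=40)

```text
time_s: 9.68
ee_pos: [508.3, 236.9, 213.9]
ee_rot: [-90.0, -0.0, 31.4]
force: [1.7, 0.5, -1.2]
gripper_width: 41.1
```

```bash
python3 -c "
from h import *
print(env.state()['force'],env.state()['gripper_width'])
goal([507.3,238.8,320],31.4)"
```

```text
[ 1.65741115  0.45618877 -1.22448411] 41.13855836291282
turn [-0.      0.0001  0.0007] shift [   0.2 -106.1    2.1] at [508.3 236.9 213.9] [-9.000e+01 -4.000e-02  3.141e+01] t 9.68
```

Gripped, width 41. Lift gently.

>>> carry_out([
  [[0,0,0],[0,-5,0],0.7],
  [[0,0,0],[0,-15,0],0.7],
  [[0,0,0],[0,-28,0],0.7],
  [[0,0,0],[0,-42,0],0.7],
  [[0,0,0],[0,-57,0],0.7],
  [[0,0,0],[0,-72,0],0.7],
  [[0,0,0],[0,-86,0],0.7],
  [[0,0,0],[0,-97,0],0.7],
  [[0,0,0],[0,-104,0],0.7],
  [[0,0,0],[0,-106,0],0.7],
])

```text
time_s: 10.52
ee_pos: [508.2, 236.8, 321.2]
ee_rot: [-90.0, -0.1, 31.4]
force: [0.1, -0.2, -4.4]
gripper_width: 39.3
```

```bash
python3 -c "
from h import *
print(env.state()['force'],env.state()['torque'],env.state()['gripper_width'])
goal([524.8,-194,320],-22.25)"
```

```text
[ 0.07375059 -0.20228366 -4.35539401] [-0.04779368 -0.01434236  0.05302806] 39.27889967989654
turn [-7.000e-04  9.363e-01  1.900e-03] shift [-210.3    0.8 -376.4] at [508.2 236.8 321.2] [-90.01  -0.11  31.4 ] t 10.52
```

>>> carry_out([
  [[0,0.02,0],[-5,0,-10],0.7],
  [[0,0.06,0],[-15,0,-27],0.7],
  [[0,0.12,0],[-28,0,-50],0.7],
  [[0,0.18,0],[-42,0,-75],0.7],
  [[0,0.24,0],[-56,0,-100],0.7],
  [[0,0.3,0],[-70,0,-125],0.7],
  [[0,0.36,0],[-84,0,-150],0.7],
  [[0,0.42,0],[-98,0,-175],0.7],
  [[0,0.48,0],[-112,0,-200],0.7],
  [[0,0.54,0],[-126,0,-225],0.7],
])

```text
time_s: 11.35
ee_pos: [517.1, -22.9, 318.8]
ee_rot: [-90.0, 0.1, 0.2]
force: [0.6, 0.1, -4.0]
gripper_width: 39.4
```

```bash
python3 -c "
from h import *
goal([524.8,-194,320],-22.25)"
```

```text
turn [ 0.0006  0.3925 -0.0024] shift [   7.    -1.2 -171.2] at [517.1 -22.9 318.8] [-90.01   0.14   0.24] t 11.35
```

>>> carry_out([
  [[0,0.06,0],[1,0,-27],0.7],
  [[0,0.12,0],[2,0,-54],0.7],
  [[0,0.18,0],[3,0,-80],0.7],
  [[0,0.24,0],[4,0,-105],0.7],
  [[0,0.3,0],[5,0,-128],0.7],
  [[0,0.35,0],[6,0,-150],0.7],
  [[0,0.38,0],[7,0,-164],0.7],
  [[0,0.3925,0],[7,0,-170],0.7],
  [[0,0.3925,0],[7,0,-171],0.7],
  [[0,0.3925,0],[7,0,-171],0.7],
])

```text
time_s: 12.18
ee_pos: [525.9, -191.6, 319.3]
ee_rot: [-90.0, 0.1, -22.0]
force: [-0.2, -0.1, -5.0]
gripper_width: 39.2
```

Run:
```python
from h import *
goal([524.8,-194,320],-22.25)
f=grab('wrist');s=grab('side');c=grab('scene')
C=np.linalg.inv(c['W']); p=c['camera_matrix']@(C[:3,:3]@[524.7,-194,80]+C[:3,3]); p=(p[:2]/p[2]).astype(int);print(p)
a=cv2.resize(f['frame'][90:300,140:420],(400,300),interpolation=cv2.INTER_CUBIC)
b=cv2.resize(s['frame'][183:303,223:383],(400,300),interpolation=cv2.INTER_CUBIC)
d=cv2.resize(c['frame'][p[1]-45:p[1]+45,p[0]-60:p[0]+60],(400,300),interpolation=cv2.INTER_CUBIC)
z=np.zeros((300,400,3),np.uint8); cv2.imwrite('pics/k.png',np.vstack([np.hstack([a,b]),np.hstack([d,z])]))
```

```text
turn [-0.0007  0.0039 -0.0016] shift [-0.1 -0.7 -2.7] at [ 525.9 -191.6  319.3] [-89.96   0.09 -22.03] t 12.18
[266 175]
```

View pics/k.png

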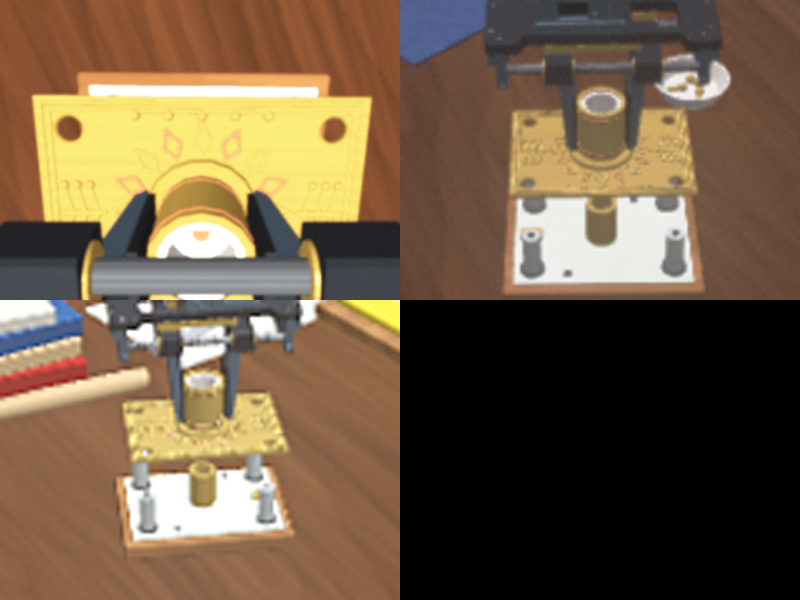

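The rose hangs level over the bracket, the right way round. The sleeve is still home and the bracket pillars are clear. Next I'll measure plate height and tilt from depth.

```bash
cat >> h.py <<'E'
def plate(f,zc,c=(524.8,-194),yaw=-22.5):
    "plane fit of the plate's top: height at centre, tilt x/y in deg in the bracket's frame"
    P=cloud(f).reshape(-1,3); a=np.radians(yaw); r=np.array([[np.cos(a),np.sin(a)],[-np.sin(a),np.cos(a)]])
    q=np.c_[(P[:,:2]-c)@r.T,P[:,2]]; m=(abs(q[:,0])<72)&(abs(q[:,1])<52)&(np.hypot(q[:,0],q[:,1])>34)&(abs(q[:,2]-zc)<8); q=q[m]
    for _ in range(4):
        k=np.linalg.lstsq(np.c_[np.ones(len(q)),q[:,:2]],q[:,2],rcond=None)[0]; e=q[:,2]-np.c_[np.ones(len(q)),q[:,:2]]@k; q=q[abs(e)<2.5*max(e.std(),.5)]
    return len(q),k[0].round(2),np.degrees(k[1:]).round(2),e.std().round(2)
E
python3 - <<'E'
from h import *
for n in('wrist','side','scene'): print(n,plate(load(n),319.3-207+4))
E
```

```text
wrist (12079, np.float64(113.45), array([-0.13, -0.11]), np.float64(0.66))
side (1443, np.float64(113.79), array([-0.09,  0.15]), np.float64(1.19))
scene (440, np.float64(116.26), array([-0.01,  0.18]), np.float64(1.31))
```

Tilt is under 0.2° and the underside is at about 110.5 mm. Lower most of the way with the lateral correction, then measure the holes closely.

>>> carry_out([
  [[0,0.002,0],[0,5,-1],0.7],
  [[0,0.004,0],[0,12,-2],0.7],
  [[0,0.004,0],[0,20,-2],0.7],
  [[0,0.004,0],[0,28,-2],0.7],
  [[0,0.004,0],[0,34,-2],0.7],
  [[0,0.004,0],[0,37,-2],0.7],
  [[0,0.004,0],[0,37,-2],0.7],
  [[0,0.004,0],[0,37,-2],0.7],
  [[0,0.004,0],[0,37,-2],0.7],
])

```text
time_s: 13.08
ee_pos: [525.7, -193.8, 283.0]
ee_rot: [-90.0, -0.0, -22.3]
force: [-0.0, -0.6, -4.3]
gripper_width: 39.5
```

Run:
```python
from h import *
goal([524.8,-194,280],-22.25)
f=grab('wrist');s=grab('side');c=grab('scene')
for n in('wrist','side','scene'): print(n,plate(load(n),78))
a=cv2.resize(f['frame'][100:220,160:400],(800,400),interpolation=cv2.INTER_CUBIC)
b=cv2.resize(s['frame'][205:305,213:393],(800,444),interpolation=cv2.INTER_CUBIC)
d=cv2.resize(c['frame'][150:210,226:306],(800,600),interpolation=cv2.INTER_CUBIC)
cv2.imwrite('pics/l.png',b); cv2.imwrite('pics/m.png',np.vstack([cv2.resize(a,(560,280)),cv2.resize(d[:,:],(560,320))]))
```

```text
turn [-0.0001 -0.0002  0.0007] shift [-0.7  3.  -0.5] at [ 525.7 -193.8  283. ] [-8.999e+01 -4.000e-02 -2.226e+01] t 13.08
wrist (12578, np.float64(77.18), array([-0.03, -0.12]), np.float64(0.68))
side (1388, np.float64(77.65), array([ 0.16, -0.18]), np.float64(1.24))
scene (436, np.float64(79.91), array([0.23, 0.25]), np.float64(1.44))
```

View pics/l.png

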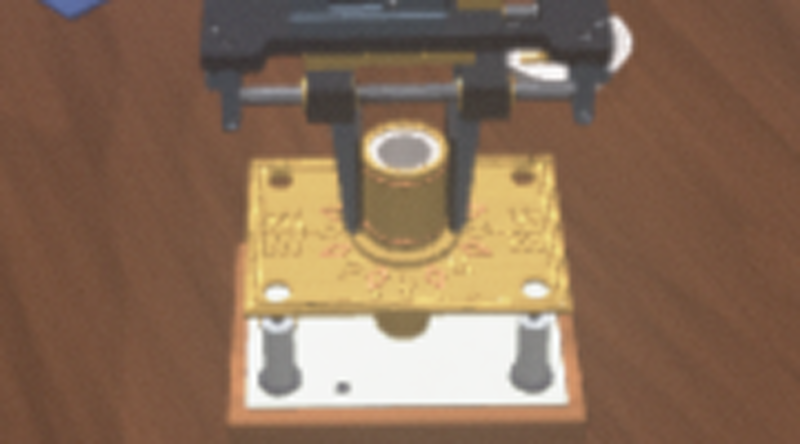

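In the side crop the rose's holes are at (279,180), (523,177), (535,290) and (277,293). The front two pillar tops show just below the plate's front edge, at (277,321) and (535,319). Next I'll compute the offset, and the depth bias on the bench and white plate.

Run:
```python
from h import *
s=load('side'); us=lambda x,y:((x+.5)/800*180-.5+213,(y+.5)/4.44-.5+205)
Q=[us(*p) for p in [(523,177),(535,290),(277,293),(279,180)]]
for z in (77,79): print('rose side',z,fit([at_z(s,*q,z) for q in Q],z))
print('bracket side was (524.14,-194.70) -22.49')
for n in('wrist','side','scene'):
    P=cloud(load(n)).reshape(-1,3); r=np.hypot(P[:,0]-524.8,P[:,1]+194); q=P[(abs(P[:,2])<8)&(r>110)&(r<220),2]
    w=P[(r<70)&(abs(P[:,2]-21)<5),2]; print(n,'bench',len(q),np.median(q).round(2),'white',len(w),np.median(w).round(2) if len(w) else '')
# wrist: dark/white hole blobs in the top of the plate -> rectified view of the plate
f=load('wrist'); a=np.radians(-22.5)
H=[]
for n,z in (('wrist',78),('side',78)):
    g=load(n); C=np.linalg.inv(g['W'])
    X,Y=np.meshgrid(np.arange(-80,80,.4),np.arange(60,-60,-.4)); pw=np.stack([524.8+X*np.cos(a)-Y*np.sin(a),-194+X*np.sin(a)+Y*np.cos(a),np.full(X.shape,float(z))],-1)
    pc=(pw@C[:3,:3].T+C[:3,3])@g['K'].T; H.append(cv2.remap(g['frame'],(pc[...,0]/pc[...,2]).astype(np.float32),(pc[...,1]/pc[...,2]).astype(np.float32),cv2.INTER_CUBIC))
cv2.imwrite('pics/n.png',np.hstack(H)); print(H[0].shape)
```

```text
rose side 77 (array([ 525.12049245, -192.90008991]), np.float64(-22.695387676296765), [[0.6, 0.6], [-0.5, -0.7], [0.0, -0.9], [-0.0, 1.0]])
rose side 79 (array([ 524.17624895, -194.9791575 ]), np.float64(-22.695387676296757), [[0.3, 0.6], [-0.7, -0.5], [0.2, -0.8], [0.1, 0.8]])
bracket side was (524.14,-194.70) -22.49
wrist bench 82577 -1.07 white 1372 17.66
side bench 15670 -0.67 white 1068 20.28
scene bench 4757 1.69 white 426 22.21
(300, 400, 3)
```

View pics/n.png

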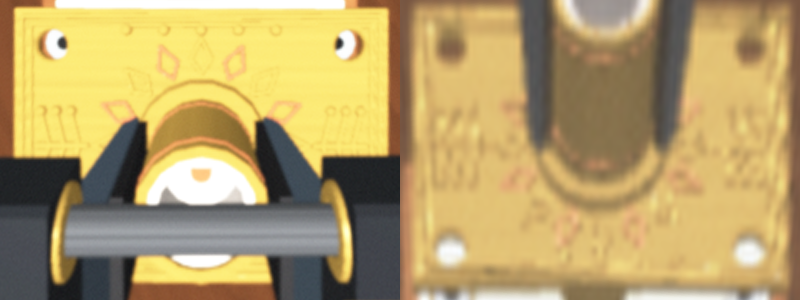

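Bias-corrected plate top is 78.2 mm in all three cameras, so the underside is at about 74 mm and needs to come down 5 mm. The rectified wrist view shows holes at (53,44) and (349,44) with the thread dots visible through them at (61,45) and (343,45). That puts the rose about 1.5 to 2.5 mm too far in +y. Correct partly while lowering, then measure by code.

>>> carry_out([
  [[0,0,0],[-0.2,0,-1],0.7],
  [[0,0,0],[-0.2,2,-1.7],0.7],
  [[0,0,0],[-0.2,4,-1.7],0.7],
  [[0,0,0],[-0.2,5,-1.7],0.7],
  [[0,0,0],[-0.2,5,-1.7],0.7],
  [[0,0,0],[-0.2,5,-1.7],0.7],
  [[0,0,0],[-0.2,5,-1.7],0.7],
])

```text
time_s: 13.82
ee_pos: [524.7, -195.2, 277.7]
ee_rot: [-90.0, -0.0, -22.3]
force: [0.8, -0.0, -5.1]
gripper_width: 39.4
```

```bash
cat > chk.py <<'E'
from h import *
goal([524.8,-194,278],-22.25); print(env.state()['force'])
a=np.radians(-22.5); B={'wrist':-1.07,'side':-.67}; r=np.array([[np.cos(a),np.sin(a)],[-np.sin(a),np.cos(a)]])
for n in ('wrist','side','scene'): grab(n); k=plate(load(n),73); print(n,k,'true top',k[1]-{'wrist':-1.07,'side':-.67,'scene':1.69}[n])
for n in ('wrist','side'):
    g=load(n); C=np.linalg.inv(g['W']); 
    def rect(z):
        X,Y=np.meshgrid(np.arange(-80,80,.2),np.arange(60,-70,-.2)); pw=np.stack([524.8+X*np.cos(a)-Y*np.sin(a),-194+X*np.sin(a)+Y*np.cos(a),np.full(X.shape,float(z)+B[n])],-1)
        pc=(pw@C[:3,:3].T+C[:3,3])@g['K'].T; return cv2.remap(g['frame'],(pc[...,0]/pc[...,2]).astype(np.float32),(pc[...,1]/pc[...,2]).astype(np.float32),cv2.INTER_CUBIC)
    im=rect(73); b,gr,rd=[im[...,i].astype(int) for i in range(3)]
    for x,y in ((60,40),(60,-40),(-60,-40),(-60,40)):
        if n=='wrist' and y<0: continue
        u,v=int((x+80)/.2),int((60-y)/.2); w=55; sl=(slice(v-w,v+w),slice(u-w,u+w)); sub=im[sl].astype(int)
        sat=(sub[...,2]-sub[...,0]); ref=np.median(sub.reshape(-1,3),0)
        m=(np.abs(sub-ref).sum(-1)>np.abs(ref[2]-ref[0])*.55+25).astype(np.uint8); m=cv2.morphologyEx(m,cv2.MORPH_OPEN,np.ones((7,7)))
        N,L,S,Ct=cv2.connectedComponentsWithStats(m); 
        i=min(range(1,N),key=lambda i:np.hypot(*(Ct[i]-w))-S[i,4]/300); bx=S[i]; cx,cy=bx[0]+bx[2]/2,bx[1]+bx[3]/2
        hx,hy=(u-w+cx)*.2-80,60-(v-w+cy)*.2
        d=(L==i)&(sub.sum(-1)<200)&(sub.max(-1)-sub.min(-1)<40); q=''
        if d.sum()>60:
            vy,vx=np.nonzero(d); p=np.array([(u-w+vx.mean())*.2-80,60-(v-w+vy.mean())*.2]); o=(C[:3,:3].T@-C[:3,3])[:]; oc=r@(o[:2]-[524.8,-194]); 
            q=(oc+(p-oc)*(o[2]-61-B[n])/(o[2]-73-B[n])).round(1)
        print(n,(x,y),'hole',round(hx,1),round(hy,1),'size',bx[2]*.2,bx[3]*.2,'dot',q,d.sum())
E
python3 chk.py
```

```text
turn [-0.0001 -0.0001  0.0001] shift [-0.3 -0.3  1.1] at [ 524.7 -195.2  277.7] [-89.99  -0.   -22.26] t 13.82
[ 0.78268012 -0.03766874 -5.13304932]
wrist (12887, np.float64(71.91), array([-0.04, -0.06]), np.float64(0.69)) true top 72.97999999999999
side (1370, np.float64(72.26), array([ 0.02, -0.08]), np.float64(1.22)) true top 72.93
scene (431, np.float64(74.64), array([-0.06,  0.06]), np.float64(1.47)) true top 72.95
wrist (60, 40) hole 59.4 40.3 size 12.0 11.4 dot [60.1 39.7] 264
wrist (-60, 40) hole -60.0 40.6 size 12.4 11.600000000000001 dot [-60.3  39.8] 181
side (60, 40) hole 59.5 39.3 size 11.0 12.200000000000001 dot  0
side (60, -40) hole 59.4 -42.5 size 11.600000000000001 10.200000000000001 dot  0
side (-60, -40) hole -60.3 -39.4 size 11.4 10.8 dot  0
side (-60, 40) hole -60.5 40.0 size 11.0 11.200000000000001 dot  0
```

Underside is at about 69.0 mm, tilt under 0.1°. The holes are only about 0.7 mm off the threads in +y, and the side camera agrees. A small final correction, then settle.

>>> carry_out([
  [[0,0,0],[0.2,0,-0.7],0.7],
  [[0,0,0],[0.2,0,-0.7],0.7],
  [[0,0,0],[0.2,0,-0.7],0.7],
  [[0,0,0],[0.2,0,-0.7],0.7],
  [[0,0,0],[0.2,0,-0.7],0.7],
  [[0,0,0],[0.2,0,-0.7],0.7],
  [[0,0,0],[0.2,0,-0.7],0.7],
  [[0,0,0],[0.2,0,-0.7],0.7],
])

```text
time_s: 14.63
ee_pos: [524.6, -195.9, 277.7]
ee_rot: [-90.0, -0.0, -22.3]
force: [-0.5, 0.5, -4.6]
gripper_width: 39.6
```

```bash
python3 chk.py; python3 -c "
from h import *
print(env.state()['qvel'].round(2))"
```

```text
turn [-0.0001 -0.0001  0.    ] shift [-0.5 -0.3  1.8] at [ 524.6 -195.9  277.7] [-89.99  -0.   -22.26] t 14.63
[-0.5418446   0.46418107 -4.63318285]
wrist (12996, np.float64(71.88), array([-0.05,  0.02]), np.float64(0.69)) true top 72.94999999999999
side (1377, np.float64(72.24), array([-0.05, -0.04]), np.float64(1.25)) true top 72.91
scene (442, np.float64(74.62), array([ 0.11, -0.08]), np.float64(1.55)) true top 72.93
wrist (60, 40) hole 59.7 39.7 size 11.8 11.4 dot [60.3 39.5] 223
wrist (-60, 40) hole -59.8 39.8 size 12.4 11.600000000000001 dot [-60.4  39.7] 166
side (60, 40) hole 59.6 40.1 size 10.8 12.200000000000001 dot  0
side (60, -40) hole 59.5 -43.2 size 11.4 9.600000000000001 dot  0
side (-60, -40) hole -60.1 -42.6 size 9.4 9.200000000000001 dot  0
side (-60, 40) hole -60.2 39.5 size 11.600000000000001 11.0 dot  0
[-0.02 -0.02  0.04 -0.08  0.09 -0.06]
```

Wrist holes and thread dots coincide within about 0.6 mm. The force is just the rose's weight and the joints are still. Handing in.

```bash
python3 -c "
from h import *
print(env.job_done()); print(env.state()['time_s'])"
```

```text
the job is handed in; nothing more can be done
None
the job is handed in; nothing more can be done
```

The job is handed in, at about 15 s of the 59 s allowed. The sleeve is fully down over the bracket's tube and released. The arm is holding the rose, lampholder up, level and still over the pillars.

**Sleeve:** it seated with about 6 N of contact at the expected height. After release, its top read about 61 mm in depth, level with the pillar tops.

**Rose, last checks:**
- **Height:** the plate top is at 72.9 mm in all three cameras once each one's bench bias is removed. That puts the underside at about 69 mm, 8 mm above the pillars.
- **Level and still:** tilt is about 0.1° or less, joint speeds are near zero, and the only load on the wrist is the rose's own weight of about 4.6 N, so nothing is touching.
- **Alignment:** in the wrist view, the two +y holes lie within about 0.6 mm of the thread dots.

**Disagreement:** in the side view, my code put the two near holes 2.6–3.2 mm off in y. I think this is a detection fault, because those blobs measured undersized (9–11 mm instead of 12) and white plate shows through them. The far pair read within 0.5 mm. I had no picture views left to check the near holes by eye, and the threads under that pair were not directly visible.

I did not move or touch the dish, hammer or punches.

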